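Unlock and open the yellow parts case

TASK

Two small parts cases are bolted to the garage bench, each locked by a steel stay that swings on the lid's hinge pin and drops in front of the drawer. On the yellow case, lift the stay by its red knob until it stands upright, leave it standing, then pull that case's drawer well open, about 6 cm or to its stop, and let go. Leave the blue case's stay down.

Things in the scene. Friction and masses are not known exactly. Their poses are not given: they have to be found in the camera images.
- yellow_case: Yellow case, 130 deep (x), 170 wide (y), 100 mm high, bolted down; drawer below, closed lid on top. Origin: centre of its underside; x from its front (towards the robot) to its back, y to its left, z up. The lid's hinge pin, on which the stay swings, runs along y at x +70, z 105 mm. The 12 mm wide stay lies over the lid at y +55 mm and its nose hangs in front of the drawer.
- yellow_knob (a point): Centre of the red knob on the yellow case's stay: a cylinder 22 mm thick, 30 mm long, lying along the case's y axis, 35 mm above the lid, free all round; pinch its two flat ends from above. Stay down, it is at x -55, y +55, z 135 mm of the case. Lifted, it goes up and back on a 129 mm circle about the hinge pin. Its axes turn with the stay.
- yellow_stay (a joint): Angle of the yellow case's stay, rad: 0 down (locked: its nose blocks the drawer), growing as the knob is lifted, 1.57 upright, stop at 1.65. The hinge is stiff (about 0.14 N m), so the stay remains where it is left.
- yellow_handle (a point): Middle of the yellow case's drawer handle: a round steel bar 10 mm thick, 70 mm long along y, 64 mm above the bench, 45 mm free behind it, nothing above it. With the drawer shut it is at x -121, y -20 mm of the case. Axes as the case's. The drawer pulls out along -x, 75 mm to its stop, with about 2 N, and stays where it is left.
- blue_stay (a joint): Angle of the stay on the identical blue case, rad: 0 down. Bystander: it stays down.

How it is judged:
On the way, in this order (a step that is already met when the one before it is completed fails the run):
1. the yellow case's stay is lifted upright (past 1.15 rad) (value of joint yellow_stay above 1.15 rad), for 0.2 s.
2. the yellow drawer is pulled out more than 45 mm (distance of yellow_handle from where it was at the start of the episode above 0.045 m), for 0.2 s.
At the end, for the whole second after the job is handed in: The yellow case's stay stands up (angle over 1.15 rad) and is at rest, its drawer is out by more than 45 mm, and the blue case's stay is down (under 0.15 rad) (value of joint yellow_stay above 1.15 rad and distance of yellow_handle from where it was at the start of the episode above 0.045 m and velocity of joint yellow_stay between -0.1 and 0.1 rad/s and value of joint blue_stay below 0.15 rad); the robot touches nothing.
It fails at once if the blue case's stay is lifted (over 0.15 rad) (value of joint blue_stay above 0.15 rad).
It also fails if it takes over 51 s, if anything falls off the work surface, if the arm or the gripper's body presses on something with over 40 N, if the wrist force passes 120 N, or if a joint passes its speed limit or range.

ROBOT

A 6-joint arm with a two-finger parallel gripper is mounted at the origin on the work surface. World frame = base frame: x ahead of the robot, y to its left, z up, the work surface at z = 0. Lengths are in m, angles in rad, forces in N, time in s.
With the tool pointing down it reaches from about 0.425 to 0.95 m from the base axis. Payload 3.5 kg.
Tool frame: the origin (TCP) lies on the centre line of the jaws, within the pads' length; the fingertips stand 11 mm ahead of it and the grasp point (between the pads) lies 8 mm behind it; y points along the fingers, x is the direction in which the jaws open and shut, and the axes are right-handed (so a half turn about y gives the same grasp; the last joint's range is limited). The gripper opens to 85 mm and grips with 20 to 120 N. Pads are 22 mm wide; open, the fingers measure 114 mm over their backs; the gripper's body (76 mm by 85 mm) begins 54 mm behind the grasp point. The pads swing forward as they close: fully open they stand 13 mm farther back than shut.
Start: joints at [-1.308, 0.286, 1.577, -0, 1.279, -0.15], TCP at [0.271, -0.618, 0.242] pointing down, gripper open.
Joint ranges: [-2.77, 2.77], [-0.9, 2.22], [0.21, 2.48], [-1.53, 4.67], [0.24, 2.81], [-2.84, 2.84]. Speed limits (rad/s): [2.79, 2.79, 3.14, 3.14, 3.14, 3.14].

INTERFACE

Orientations are given as a unit quaternion [x, y, z, w].
In Python, from plant import get_state, read_camera, sign_off gives the robot as it stands.
- The arm moves only by the shell command python3 -m inch 'ROWS' [FORCE]. ROWS is JSON, a list of rows, each an object of numbers: "ax", "ay", "az": the turn, a rotation vector about the tool's x, y, z in rad; "x", "y", "z": the shift along the tool's x, y, z in mm; "hand": the closure, from -1 (fully open) to 1 (shut). In form: [{"ax": .., "ay": .., "az": .., "x": .., "y": .., "z": .., "hand": ..}, ...]. A call has 1 to 5 rows; each row shifts and turns the commanded pose from where the row before left it, along the tool's axes as they then stand; what a row does not reach is not made up. A row lasts 1/12 s, in which the tool goes at most 41.7 mm and 7.16 degrees, less where a joint would pass 70% of its speed; a pose out of reach is approached as far as the arm can. A call with a gripper value outside its range is refused whole. The fingers move at their own pace and stop on an object; FORCE is the grip in N (left out, the last holds). Time passes only in rows, so rows that do not move let the fingers close. It gives the time, the measured TCP pose, the force and the opening at its end, in the units of the state.
- get_state(): the state, without advancing time (a new reading comes with each control period).
- read_camera(name): name is "side" or "top"; returns a dict with "img" (384x512x3 uint8, red, green, blue), "fov_y" (degrees; the focal length in pixels is half the picture's height over the tangent of half this angle, whatever the lens; pixels are square), "cx", "cy" (the principal point, pixels), "distortion" ([k1, k2, p1, p2, k3] as OpenCV has them; the pictures are not rectified), "T" (4x4, takes a point from camera to world coordinates). Camera axes: x right, y down, z forward; pixel columns grow to the right and rows downward; lengths in m; the calibration is good to about 2 mm. A picture is of the moment at which its call begins. There is no depth.
- sign_off(): hands the job in, once; it reports no verdict.
The state is a dict: "time": time; "qpos": joint angles; "dq": joint speeds; "joint_efforts": joint torques, N m; "eef_pos": TCP position; "tcp_rot": TCP orientation; "contact_force": force on the tool from outside, world axes, zero at the start; "wrist_torque": the same for the moment, N m; "opening": opening from 0.0 (shut) to 1.0 (fully open).
Only numpy, scipy, OpenCV 4.12 (cv2) and the standard library are available. Lean on these libraries where they do the work, as an engineer would, in place of code of your own. Each camera call takes 0.05 s, during which the arm holds its last target. There are 200 camera calls.

## Working session

There is one attempt and no reset: what is moved stays moved. The work goes in short steps, Python scripts to look and compute and a shell command to move; the robot and the scene stay as the last step left them, time stands still between calls to the robot, and variables do not carry over. Pictures are saved under pics/ and viewed, about 8 in all and at most 12, crops included, and the job is handed in when it is done.

```bash
mkdir -p pics; ls; python3 - <<'E'
from plant import *
import cv2
s=get_state()
for k,v in s.items(): print(k,v)
for n in("top","side"):
    c=read_camera(n); cv2.imwrite(f"pics/{n}0.png",cv2.resize(c["img"][:,:,::-1],(800,600)))
    print(n,c["fov_y"],c["cx"],c["cy"],c["distortion"],c["T"])
E
```

```text
pics
time 0.0
qpos [-1.30801119e+00  2.87180877e-01  1.57818410e+00  4.77849030e-07
  1.27858812e+00 -1.50016983e-01]
dq [ 4.00407055e-04  1.51168729e-03  5.43506792e-04  7.49909746e-04
  8.12376551e-04 -5.70851516e-05]
joint_efforts [ 7.54602988e-04 -4.05982232e+01 -2.92626214e+01 -8.76655804e-05
  5.89592149e-03  2.07410750e-06]
eef_pos [ 0.27064571 -0.61767611  0.24093316]
tcp_rot [-0.59130027  0.38754016 -0.38629552  0.59241235]
contact_force [-0.16652609  0.38114236  0.56658995]
wrist_torque [0.03093297 0.00906578 0.01360446]
opening 0.999689318235555
top 42.95603483317626 255.0237113345853 193.13972973087317 [-0.0464638  0.         0.         0.         0.       ] [[ 2.00904857e-02 -9.82440119e-01  1.85493355e-01  3.87783525e-01]
 [-9.99753196e-01 -2.15004646e-02 -5.59260890e-03  3.18773971e-04]
 [ 9.48259667e-03 -1.85335216e-01 -9.82629604e-01  1.07363787e+00]
 [ 0.00000000e+00  0.00000000e+00  0.00000000e+00  1.00000000e+00]]
side 48.13047556196358 258.18693628521766 191.63530463579954 [-0.1298303  0.         0.         0.         0.       ] [[-0.99968908 -0.01043386  0.02264662  0.55616318]
 [-0.02223413  0.78411214 -0.62022076  0.5780879 ]
 [-0.01128619 -0.62053145 -0.78410034  0.83598434]
 [ 0.          0.          0.          1.        ]]
```

View pics/top0.png

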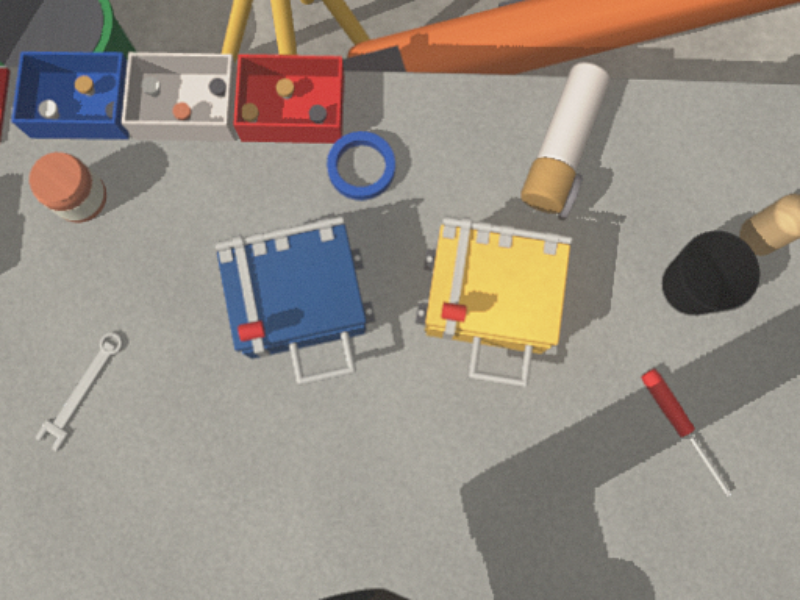

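View pics/side0.png

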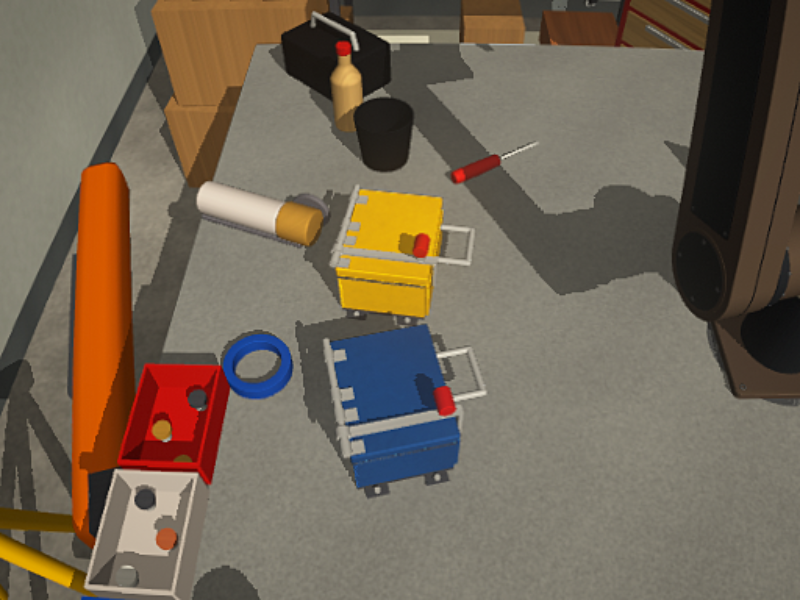

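```bash
cat > h.py <<'E'
from plant import *
import cv2, numpy as np
from scipy.optimize import least_squares
from scipy.spatial.transform import Rotation as R
def proj(c,P):
    f=c["img"].shape[0]/2/np.tan(np.radians(c["fov_y"]/2)); K=np.array([[f,0,c["cx"]],[0,f,c["cy"]],[0,0,1.]])
    W=np.linalg.inv(c["T"]); return cv2.projectPoints(np.array(P,float),cv2.Rodrigues(W[:3,:3])[0],W[:3,3],K,np.array(c["distortion"],float))[0][:,0]
def world(p,P): return np.array(P)@R.from_euler('z',p[2]).as_matrix().T+[p[0],p[1],0]
def goal():
    s=get_state(); return np.array(s["eef_pos"]),R.from_quat(s["tcp_rot"])
E
python3 - <<'E'
from h import *
P=np.array([[-55,55,135],[-121,15,64],[-121,-55,64],[70,85,105],[70,-85,105]])/1e3
ob={"top":[(454,312),(472,376),(526,382),(444,222),(571,240)],"side":[(422,245),(470,262),(473,229),(338,263),(358,189)]}
cs={n:read_camera(n) for n in ob}
res=lambda p:np.concatenate([(proj(cs[n],world(p,P))*1.5625-ob[n]).ravel() for n in ob])
r=least_squares(res,[.55,-.1,0],loss='soft_l1',f_scale=2); print(r.x,np.degrees(r.x[2]));print(r.fun.reshape(2,-1,2).round(1))
print(world(r.x,P), world(r.x,[[-.121,-.02,.064]]))
p,q=goal();print(p,q.as_matrix().round(3))
E
```

```text
[ 0.5986628  -0.13743844 -0.13251891] -7.592773989482997
[[[ 0.7  1.6]
  [ 1.3 -0.2]
  [-0.5  1.8]
  [-0.5 -0.1]
  [-0.1  1.3]]

 [[ 0.5 -0.1]
  [-1.8  0.2]
  [-0.7  0.8]
  [-3.9  2. ]
  [-0.8 -2.5]]]
[[ 0.55141225 -0.07565344  0.135     ]
 [ 0.48070567 -0.10658206  0.064     ]
 [ 0.47145647 -0.17596831  0.064     ]
 [ 0.67928022 -0.06243289  0.105     ]
 [ 0.65681788 -0.23094237  0.105     ]] [[ 0.47608107 -0.14127518  0.064     ]]
[ 0.27069838 -0.61790151  0.24142178] [[ 0.401 -0.     0.916]
 [-0.916  0.002  0.401]
 [-0.002 -1.     0.   ]]
```

```bash
python3 -m inch '[{"ay":0.109},{"ay":0.109},{"ay":0.109},{"ay":0.109},{"ay":0.109}]' 20; for i in 1; do python3 -m inch '[{"x":-38,"z":13.7},{"x":-38,"z":13.7},{"x":-38,"z":13.7},{"x":-38,"z":13.7},{"x":-38,"z":13.7}]'; done; python3 -m inch '[{"x":-38,"z":13.7},{"x":-38,"z":13.7},{"x":-38,"z":13.7},{"x":-38,"z":13.7},{"x":-38,"z":13.7}]'
cat >> h.py <<'E'
CASE=[0.5986628,-0.13743844,-0.13251891]
def to(P):
    p,q=goal(); d=world(CASE,[P])[0]-p
    print("pos",p.round(4),"mm tool",(q.inv().apply(d)*1e3).round(1),"rotvec to case frame",(q.inv()*R.from_euler('z',CASE[2])*R.from_matrix([[0,0,1],[-1,0,0],[0,-1,0]])).as_rotvec().round(3),get_state()["qpos"].round(2),get_state()["time"])
E
python3 -c "
from h import *
to([-.055,.055,.2])"
```

```text
pos [ 0.2707 -0.6179  0.2414] mm tool [-384.    42.1  474.7] rotvec to case frame [ 0.     0.545 -0.002] [-1.31  0.29  1.58  0.    1.28 -0.15] 0.2validation failed for argument at $[0]...
validation failed for argument at $[0]...
validation failed for argument at $[0]...
```

```bash
python3 -m inch '[{"ax":0,"ay":0.109,"az":0,"x":0,"y":0,"z":0,"hand":-1},{"ax":0,"ay":0.109,"az":0,"x":0,"y":0,"z":0,"hand":-1},{"ax":0,"ay":0.109,"az":0,"x":0,"y":0,"z":0,"hand":-1},{"ax":0,"ay":0.109,"az":0,"x":0,"y":0,"z":0,"hand":-1},{"ax":0,"ay":0.109,"az":0,"x":0,"y":0,"z":0,"hand":-1}]' 20
python3 -c "
from h import *
to([-.055,.055,.2])"
```

```text
time: 0.62
eef_pos: [0.2708, -0.6181, 0.2419]
tcp_rot: [-0.464, 0.533, -0.533, 0.465]
contact_force: [0.1, 0.9, 0.3]
opening: 0.999
pos [ 0.2708 -0.6181  0.2419] mm tool [-575.8   42.2  203.6] rotvec to case frame [ 0.    -0.005 -0.001] [-1.31  0.29  1.58  0.    1.28  0.4 ] 0.6167
```

```bash
python3 -m inch '[{"ax":0,"ay":0,"az":0,"x":-38,"y":0,"z":13.5,"hand":-1},{"ax":0,"ay":0,"az":0,"x":-38,"y":0,"z":13.5,"hand":-1},{"ax":0,"ay":0,"az":0,"x":-38,"y":0,"z":13.5,"hand":-1},{"ax":0,"ay":0,"az":0,"x":-38,"y":0,"z":13.5,"hand":-1},{"ax":0,"ay":0,"az":0,"x":-38,"y":0,"z":13.5,"hand":-1}]' && python3 -m inch '[{"ax":0,"ay":0,"az":0,"x":-38,"y":0,"z":13.5,"hand":-1},{"ax":0,"ay":0,"az":0,"x":-38,"y":0,"z":13.5,"hand":-1},{"ax":0,"ay":0,"az":0,"x":-38,"y":0,"z":13.5,"hand":-1},{"ax":0,"ay":0,"az":0,"x":-38,"y":0,"z":13.5,"hand":-1},{"ax":0,"ay":0,"az":0,"x":-38,"y":0,"z":13.5,"hand":-1}]' && python3 -m inch '[{"ax":0,"ay":0,"az":0,"x":-38,"y":0,"z":13.5,"hand":-1},{"ax":0,"ay":0,"az":0,"x":-38,"y":0,"z":13.5,"hand":-1},{"ax":0,"ay":0,"az":0,"x":-38,"y":0,"z":13.5,"hand":-1},{"ax":0,"ay":0,"az":0,"x":-38,"y":0,"z":13.5,"hand":-1},{"ax":0,"ay":0,"az":0,"x":-38,"y":0,"z":13.5,"hand":-1}]' 
python3 -c "
from h import *
to([-.055,.055,.2])"
```

```text
time: 1.03
eef_pos: [0.3632, -0.437, 0.242]
tcp_rot: [-0.466, 0.532, -0.532, 0.466]
contact_force: [0.4, 0.3, -0.2]
opening: 0.999
time: 1.45
eef_pos: [0.4551, -0.2575, 0.2423]
tcp_rot: [0.466, -0.532, 0.532, -0.466]
contact_force: [1.1, -0.5, 0.3]
opening: 0.998
time: 1.87
eef_pos: [0.5471, -0.0779, 0.2424]
tcp_rot: [0.466, -0.532, 0.532, -0.466]
contact_force: [0.6, -0.4, -0.0]
opening: 1.001
pos [ 0.5471 -0.0779  0.2424] mm tool [-2.8 42.4  4. ] rotvec to case frame [-0.  0.  0.] [-0.33  0.02  1.88 -0.    1.25  1.38] 1.8667
```

```bash
python3 -m inch '[{"ax":0,"ay":0,"az":0,"x":-3,"y":36,"z":4,"hand":-1},{"ax":0,"ay":0,"az":0,"x":0,"y":36,"z":0,"hand":-1},{"ax":0,"ay":0,"az":0,"x":0,"y":0,"z":0,"hand":-1}]'
python3 - <<'E'
from h import *
to([-.055,.055,.125])
a=read_camera("side")["img"][110:210,200:340,::-1]; b=read_camera("top")["img"][130:270,240:380,::-1]
cv2.imwrite("pics/c1.png",np.hstack([cv2.resize(a,(420,300),interpolation=2),cv2.resize(b,(300,300),interpolation=2)]))
E
```

```text
time: 2.12
eef_pos: [0.5466, -0.0749, 0.1625]
tcp_rot: [-0.469, 0.536, -0.527, 0.464]
contact_force: [-2.3, -0.0, -2.3]
opening: 0.995
pos [ 0.5466 -0.0749  0.1625] mm tool [ 0.2 37.5  5.4] rotvec to case frame [ 0.014  0.002 -0.003] [-0.32  0.1   1.94 -0.    1.11  1.38] 2.1167
```

View pics/c1.png

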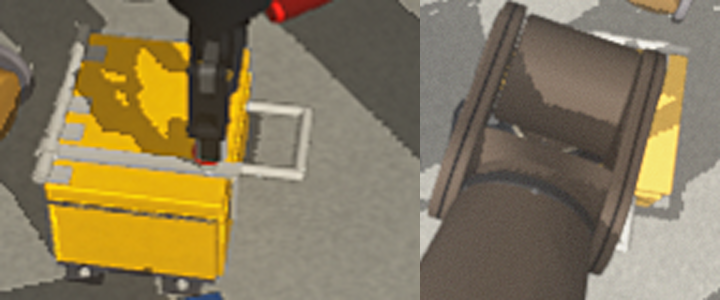

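The left finger stands in front of the red knob at about (206,150) in the left crop, so the tool is centred on it along x. I'm descending and closing.

```bash
python3 -m inch '[{"ax":0,"ay":0,"az":0,"x":0,"y":15,"z":1,"hand":-1},{"ax":0,"ay":0,"az":0,"x":0,"y":15,"z":1,"hand":-1},{"ax":0,"ay":0,"az":0,"x":0,"y":10,"z":0,"hand":-1},{"ax":0,"ay":0,"az":0,"x":0,"y":0,"z":0,"hand":-1},{"ax":0,"ay":0,"az":0,"x":0,"y":0,"z":0,"hand":-1}]'
python3 -c "
from h import *
to([-.055,.055,.125])"
python3 -m inch '[{"ax":0,"ay":0,"az":0,"x":0,"y":0,"z":0,"hand":1},{"ax":0,"ay":0,"az":0,"x":0,"y":0,"z":0,"hand":1},{"ax":0,"ay":0,"az":0,"x":0,"y":0,"z":0,"hand":1},{"ax":0,"ay":0,"az":0,"x":0,"y":0,"z":0,"hand":1},{"ax":0,"ay":0,"az":0,"x":0,"y":0,"z":0,"hand":1}]' 25
python3 -m inch '[{"ax":0,"ay":0,"az":0,"x":0,"y":0,"z":0,"hand":1},{"ax":0,"ay":0,"az":0,"x":0,"y":0,"z":0,"hand":1},{"ax":0,"ay":0,"az":0,"x":0,"y":0,"z":0,"hand":1},{"ax":0,"ay":0,"az":0,"x":0,"y":0,"z":0,"hand":1},{"ax":0,"ay":0,"az":0,"x":0,"y":0,"z":0,"hand":1}]'
python3 -c "
from h import *
to([-.055,.055,.125])"
```

```text
time: 2.63
eef_pos: [0.5535, -0.0784, 0.1315]
tcp_rot: [0.465, -0.532, 0.533, -0.466]
contact_force: [0.0, 0.4, 1.1]
opening: 1.0
pos [ 0.5535 -0.0784  0.1315] mm tool [-2.5  6.5 -2.4] rotvec to case frame [-0.001 -0.001  0.   ] [-0.32  0.15  1.95  0.    1.04  1.38] 2.6333
time: 3.05
eef_pos: [0.5539, -0.0735, 0.132]
tcp_rot: [-0.462, 0.535, -0.53, 0.468]
contact_force: [-0.0, 11.0, 5.1]
opening: 0.344
time: 3.47
eef_pos: [0.5539, -0.0735, 0.132]
tcp_rot: [-0.463, 0.535, -0.531, 0.468]
contact_force: [0.1, 13.3, 7.3]
opening: 0.346
pos [ 0.5539 -0.0735  0.132 ] mm tool [ 2.5  6.9 -2.2] rotvec to case frame [-0.001 -0.002 -0.009] [-0.32  0.15  1.95  0.01  1.04  1.38] 3.4667
```

```bash
python3 -m inch '[{"ax":0,"ay":0,"az":0,"x":-4,"y":0,"z":0,"hand":1},{"ax":0,"ay":0,"az":0,"x":0,"y":-6,"z":1.5,"hand":1},{"ax":0,"ay":0,"az":0,"x":0,"y":-6.3,"z":2.1,"hand":1},{"ax":0,"ay":0,"az":0,"x":0,"y":-11.9,"z":4.9,"hand":1},{"ax":0,"ay":0,"az":0,"x":0,"y":-11.4,"z":5.9,"hand":1}]'
python3 -c "
from h import *
to([-.0406,.055,.1676])"
```

```text
time: 3.88
eef_pos: [0.567, -0.0751, 0.1655]
tcp_rot: [-0.466, 0.533, -0.531, 0.465]
contact_force: [1.9, 2.6, -6.2]
opening: 0.344
pos [ 0.567  -0.0751  0.1655] mm tool [ 2.6 -2.1 -1. ] rotvec to case frame [ 0.004 -0.    -0.002] [-0.31  0.14  1.9   0.    1.11  1.39] 3.8833
```

Low forces and still holding. I'm continuing along the arc.

```bash
python3 -m inch '[{"ax":0,"ay":0,"az":0,"x":0,"y":-10.7,"z":7.2,"hand":1},{"ax":0,"ay":0,"az":0,"x":0,"y":-10,"z":8.1,"hand":1},{"ax":0,"ay":0,"az":0,"x":0,"y":-9,"z":9.1,"hand":1},{"ax":0,"ay":0,"az":0,"x":0,"y":-8.2,"z":9.9,"hand":1}]' && python3 -m inch '[{"ax":0,"ay":0,"az":0,"x":0,"y":-7.1,"z":10.7,"hand":1},{"ax":0,"ay":0,"az":0,"x":0,"y":-6,"z":11.4,"hand":1},{"ax":0,"ay":0,"az":0,"x":0,"y":-4.8,"z":11.9,"hand":1},{"ax":0,"ay":0,"az":0,"x":0,"y":0,"z":0,"hand":1}]'
python3 - <<'E'
from h import *
to([.0277,.055,.2234])
cv2.imwrite("pics/c2.png",cv2.resize(read_camera("side")["img"][50:230,180:360,::-1],(540,540),interpolation=2))
E
```

```text
time: 4.22
eef_pos: [0.6014, -0.0799, 0.2046]
tcp_rot: [-0.467, 0.533, -0.531, 0.465]
contact_force: [-0.7, 2.0, -6.1]
opening: 0.342
time: 4.55
eef_pos: [0.637, -0.0848, 0.2237]
tcp_rot: [0.466, -0.532, 0.532, -0.466]
contact_force: [-1.2, 2.0, 0.3]
opening: 0.348
pos [ 0.637  -0.0848  0.2237] mm tool [ 2.2  0.3 -3.4] rotvec to case frame [-0.001  0.    -0.001] [-0.29  0.23  1.68  0.    1.23  1.41] 4.55
```

View pics/c2.png

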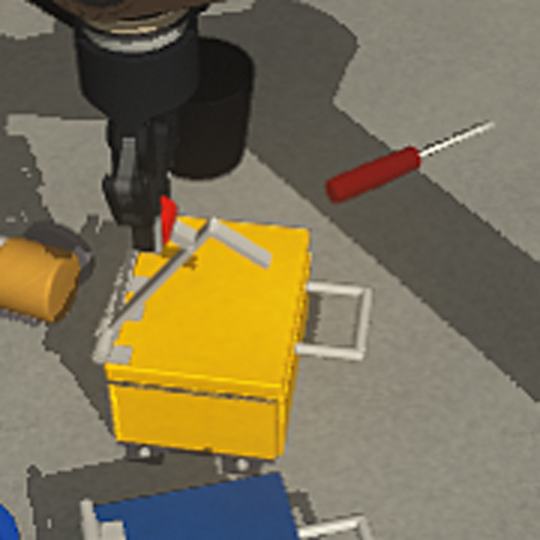

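The stay is at about 1 rad, with its bend at (210,225), and the knob is still between the pads at (165,215). Continuing to about 1.5.

```bash
python3 -m inch '[{"ax":0,"ay":0,"az":0,"x":0,"y":-3.6,"z":11,"hand":1},{"ax":0,"ay":0,"az":0,"x":0,"y":-2.4,"z":12,"hand":1},{"ax":0,"ay":0,"az":0,"x":0,"y":-1.1,"z":12.5,"hand":1},{"ax":0,"ay":0,"az":0,"x":0,"y":0.2,"z":12.5,"hand":1},{"ax":0,"ay":0,"az":0,"x":0,"y":1.5,"z":12.5,"hand":1}]' && python3 -m inch '[{"ax":0,"ay":0,"az":0,"x":0,"y":0,"z":0,"hand":1},{"ax":0,"ay":0,"az":0,"x":0,"y":0,"z":0,"hand":1},{"ax":0,"ay":0,"az":0,"x":0,"y":0,"z":0,"hand":1},{"ax":0,"ay":0,"az":0,"x":0,"y":0,"z":0,"hand":1}]'
python3 - <<'E'
from h import *
to([.0911,.055,.225])
cv2.imwrite("pics/c3.png",cv2.resize(read_camera("side")["img"][50:230,160:340,::-1],(540,540),interpolation=2))
E
```

```text
time: 5.02
eef_pos: [0.6955, -0.0929, 0.2297]
tcp_rot: [0.466, -0.532, 0.532, -0.466]
contact_force: [-2.9, 1.4, 3.5]
opening: 0.348
time: 5.35
eef_pos: [0.6962, -0.0931, 0.2296]
tcp_rot: [0.465, -0.53, 0.533, -0.467]
contact_force: [1.6, -0.2, 5.1]
opening: 0.344
pos [ 0.6962 -0.0931  0.2296] mm tool [1.9 4.6 0.3] rotvec to case frame [-0.005  0.     0.001] [-0.28  0.35  1.52 -0.    1.27  1.43] 5.35
```

View pics/c3.png

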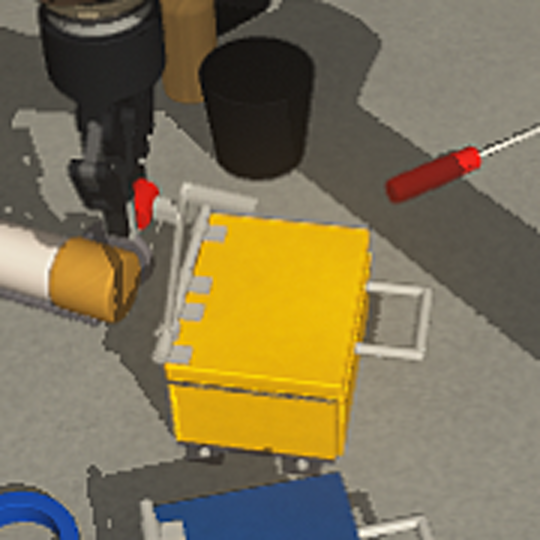

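The stay stands upright with the knob at (145,203). Releasing and rising.

```bash
python3 -m inch '[{"ax":0,"ay":0,"az":0,"x":0,"y":0,"z":0,"hand":-1},{"ax":0,"ay":0,"az":0,"x":0,"y":0,"z":0,"hand":-1},{"ax":0,"ay":0,"az":0,"x":0,"y":0,"z":0,"hand":-1},{"ax":0,"ay":0,"az":0,"x":0,"y":0,"z":0,"hand":-1},{"ax":0,"ay":0,"az":0,"x":0,"y":0,"z":0,"hand":-1}]' && python3 -m inch '[{"ax":0,"ay":0,"az":0,"x":0,"y":-20,"z":0,"hand":-1},{"ax":0,"ay":0,"az":0,"x":0,"y":-30,"z":0,"hand":-1},{"ax":0,"ay":0,"az":0,"x":0,"y":-30,"z":0,"hand":-1},{"ax":0,"ay":0,"az":0,"x":0,"y":-20,"z":0,"hand":-1},{"ax":0,"ay":0,"az":0,"x":0,"y":0,"z":0,"hand":-1}]'
python3 -c "
from h import *
to([-.098,-.02,.33]);to([-.098,-.02,.06])"
```

```text
time: 5.82
eef_pos: [0.6951, -0.0927, 0.2264]
tcp_rot: [-0.466, 0.532, -0.532, 0.466]
contact_force: [-0.5, -0.8, -0.7]
opening: 0.997
time: 6.23
eef_pos: [0.6974, -0.0932, 0.3344]
tcp_rot: [0.464, -0.529, 0.535, -0.468]
contact_force: [0.0, 0.6, 1.7]
opening: 1.004
pos [ 0.6974 -0.0932  0.3344] mm tool [  76.8    2.4 -190.1] rotvec to case frame [-0.011  0.     0.002] [-0.28  0.29  1.4  -0.    1.43  1.43] 6.2333
pos [ 0.6974 -0.0932  0.3344] mm tool [  76.3  272.4 -193. ] rotvec to case frame [-0.011  0.     0.002] [-0.28  0.29  1.4  -0.    1.43  1.43] 6.2333
```

```bash
python3 -m inch '[{"ax":0,"ay":0,"az":0,"x":38,"y":0,"z":0,"hand":1},{"ax":0,"ay":0,"az":0,"x":38,"y":0,"z":0,"hand":1},{"ax":0,"ay":0,"az":0,"x":0,"y":0,"z":-40,"hand":1},{"ax":0,"ay":0,"az":0,"x":0,"y":0,"z":-40,"hand":1},{"ax":0,"ay":0,"az":0,"x":0,"y":0,"z":-40,"hand":1}]' && python3 -m inch '[{"ax":0,"ay":0,"az":0,"x":0,"y":0,"z":-35,"hand":1},{"ax":0,"ay":0,"az":0,"x":0,"y":0,"z":-32,"hand":1},{"ax":0,"ay":0,"az":0,"x":0,"y":40,"z":0,"hand":1},{"ax":0,"ay":0,"az":0,"x":0,"y":40,"z":0,"hand":1},{"ax":0,"ay":0,"az":0,"x":0,"y":40,"z":0,"hand":1}]' && python3 -m inch '[{"ax":0,"ay":0,"az":0,"x":0,"y":40,"z":0,"hand":1},{"ax":0,"ay":0,"az":0,"x":0,"y":0,"z":0,"hand":1},{"ax":0,"ay":0,"az":0,"x":0,"y":0,"z":0,"hand":1},{"ax":0,"ay":0,"az":0,"x":0,"y":0,"z":0,"hand":1}]'
python3 - <<'E'
from h import *
to([-.095,-.02,.06])
a=read_camera("side")["img"][60:220,200:360,::-1];b=read_camera("top")["img"][130:270,240:380,::-1]
cv2.imwrite("pics/c4.png",np.hstack([cv2.resize(a,(400,400),interpolation=2),cv2.resize(b,(400,400),interpolation=2)]))
E
```

```text
time: 6.65
eef_pos: [0.5647, -0.1528, 0.3236]
tcp_rot: [-0.466, 0.534, -0.531, 0.465]
contact_force: [-0.3, -0.1, 1.1]
opening: 0.298
time: 7.07
eef_pos: [0.4995, -0.1433, 0.2061]
tcp_rot: [0.465, -0.531, 0.533, -0.466]
contact_force: [0.3, 0.7, -0.9]
opening: -0.0
time: 7.4
eef_pos: [0.5011, -0.1438, 0.1688]
tcp_rot: [0.466, -0.531, 0.533, -0.466]
contact_force: [0.3, 0.1, 0.5]
opening: -0.002
pos [ 0.5011 -0.1438  0.1688] mm tool [  0.7 108.8   0.7] rotvec to case frame [-0.002  0.     0.001] [-0.47  0.02  2.02 -0.    1.1   1.23] 7.4
```

View pics/c4.png

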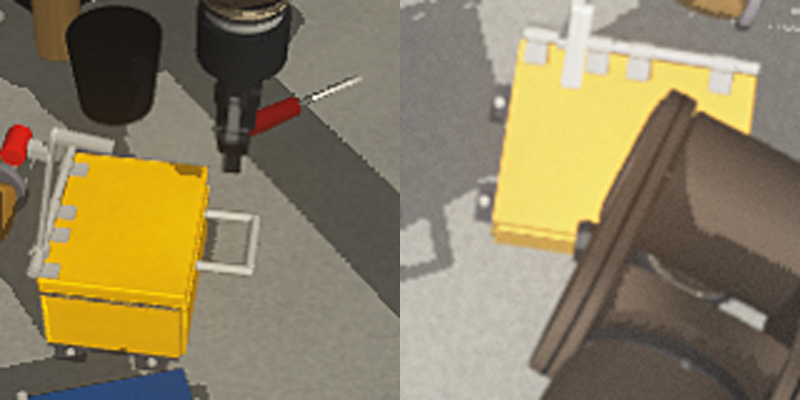

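The stay stays up after release (knob at (17,145) in the left crop). The shut fingers (232,165) sit between the drawer front (205) and the bar (255). Descending into the gap.

```bash
python3 -m inch '[{"ax":0,"ay":0,"az":0,"x":0,"y":25,"z":0,"hand":1},{"ax":0,"ay":0,"az":0,"x":0,"y":25,"z":0,"hand":1},{"ax":0,"ay":0,"az":0,"x":0,"y":20,"z":0,"hand":1},{"ax":0,"ay":0,"az":0,"x":0,"y":0,"z":0,"hand":1}]' && python3 -m inch '[{"ax":0,"ay":0,"az":0,"x":0,"y":13,"z":0,"hand":1},{"ax":0,"ay":0,"az":0,"x":0,"y":13,"z":0,"hand":1},{"ax":0,"ay":0,"az":0,"x":0,"y":12,"z":0,"hand":1},{"ax":0,"ay":0,"az":0,"x":0,"y":0,"z":0,"hand":1},{"ax":0,"ay":0,"az":0,"x":0,"y":0,"z":0,"hand":1}]'
python3 - <<'E'
from h import *
to([-.095,-.02,.06])
cv2.imwrite("pics/c5.png",cv2.resize(read_camera("side")["img"][60:220,200:360,::-1],(480,480),interpolation=2))
E
```

```text
time: 7.83
eef_pos: [0.499, -0.1428, 0.0955]
tcp_rot: [-0.466, 0.533, -0.531, 0.465]
contact_force: [-0.9, -0.1, 0.3]
opening: -0.003
time: 8.25
eef_pos: [0.5007, -0.1436, 0.0601]
tcp_rot: [0.466, -0.532, 0.532, -0.466]
contact_force: [-0.5, -0.5, 0.3]
opening: -0.0
pos [ 0.5007 -0.1436  0.0601] mm tool [0.9 0.1 1.3] rotvec to case frame [-0.001  0.     0.   ] [-0.47  0.18  2.07  0.    0.89  1.23] 8.25
```

View pics/c5.png

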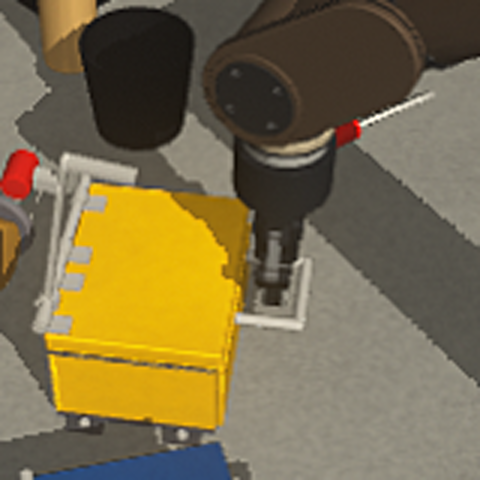

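The fingers are inside the handle loop at (270,290), with no contact. Pulling.

```bash
python3 -m inch '[{"ax":0,"ay":0,"az":0,"x":0,"y":0,"z":-7,"hand":1},{"ax":0,"ay":0,"az":0,"x":0,"y":0,"z":-7,"hand":1},{"ax":0,"ay":0,"az":0,"x":0,"y":0,"z":-7,"hand":1},{"ax":0,"ay":0,"az":0,"x":0,"y":0,"z":-7,"hand":1},{"ax":0,"ay":0,"az":0,"x":0,"y":0,"z":-7,"hand":1}]' && python3 -m inch '[{"ax":0,"ay":0,"az":0,"x":0,"y":0,"z":-7,"hand":1},{"ax":0,"ay":0,"az":0,"x":0,"y":0,"z":-7,"hand":1},{"ax":0,"ay":0,"az":0,"x":0,"y":0,"z":-7,"hand":1},{"ax":0,"ay":0,"az":0,"x":0,"y":0,"z":-7,"hand":1},{"ax":0,"ay":0,"az":0,"x":0,"y":0,"z":-7,"hand":1}]' && python3 -m inch '[{"ax":0,"ay":0,"az":0,"x":0,"y":0,"z":-4,"hand":1},{"ax":0,"ay":0,"az":0,"x":0,"y":0,"z":0,"hand":1},{"ax":0,"ay":0,"az":0,"x":0,"y":0,"z":0,"hand":1},{"ax":0,"ay":0,"az":0,"x":0,"y":0,"z":0,"hand":1}]'
python3 - <<'E'
from h import *
to([-.169,-.02,.06])
cv2.imwrite("pics/c6.png",cv2.resize(read_camera("side")["img"][60:220,200:360,::-1],(480,480),interpolation=2))
E
```

```text
time: 8.72
eef_pos: [0.4653, -0.139, 0.0599]
tcp_rot: [0.466, -0.531, 0.533, -0.466]
contact_force: [1.8, -0.6, 1.9]
opening: -0.003
time: 9.13
eef_pos: [0.43, -0.134, 0.0591]
tcp_rot: [-0.466, 0.532, -0.532, 0.466]
contact_force: [2.2, -0.7, 1.0]
opening: -0.003
time: 9.47
eef_pos: [0.426, -0.1333, 0.0585]
tcp_rot: [-0.466, 0.533, -0.531, 0.466]
contact_force: [-0.5, -0.7, 0.2]
opening: -0.001
pos [ 0.426  -0.1333  0.0585] mm tool [ 1.3 -1.5  2.7] rotvec to case frame [ 0.002  0.    -0.001] [-0.53  0.03  2.25 -0.    0.87  1.17] 9.4667
```

View pics/c6.png

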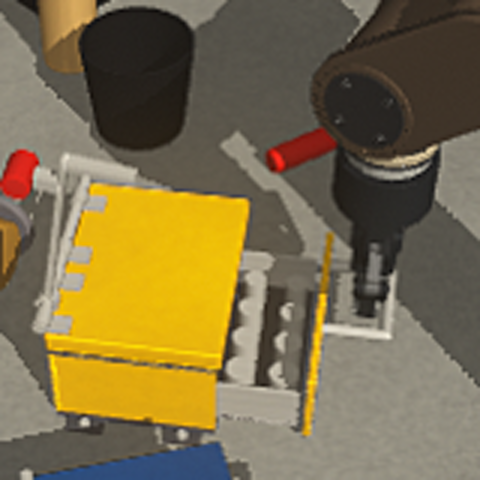

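The drawer is well open (front at (318,330)) and the stay is upright. Backing off the bar and rising.

```bash
python3 -m inch '[{"ax":0,"ay":0,"az":0,"x":0,"y":0,"z":4,"hand":1},{"ax":0,"ay":0,"az":0,"x":0,"y":0,"z":4,"hand":1},{"ax":0,"ay":0,"az":0,"x":0,"y":-10,"z":0,"hand":1},{"ax":0,"ay":0,"az":0,"x":0,"y":-25,"z":0,"hand":1},{"ax":0,"ay":0,"az":0,"x":0,"y":-30,"z":0,"hand":1}]' && python3 -m inch '[{"ax":0,"ay":0,"az":0,"x":0,"y":-30,"z":0,"hand":1},{"ax":0,"ay":0,"az":0,"x":0,"y":-30,"z":0,"hand":1},{"ax":0,"ay":0,"az":0,"x":0,"y":-20,"z":0,"hand":1},{"ax":0,"ay":0,"az":0,"x":0,"y":0,"z":0,"hand":1},{"ax":0,"ay":0,"az":0,"x":0,"y":0,"z":0,"hand":1}]' && python3 -m inch '[{"ax":0,"ay":0,"az":0,"x":0,"y":0,"z":0,"hand":1},{"ax":0,"ay":0,"az":0,"x":0,"y":0,"z":0,"hand":1},{"ax":0,"ay":0,"az":0,"x":0,"y":0,"z":0,"hand":1},{"ax":0,"ay":0,"az":0,"x":0,"y":0,"z":0,"hand":1}]'
python3 - <<'E'
from h import *
c=read_camera("side")
print((proj(c,world(CASE,[[-.121-d,-.02+e,.064] for d in(.045,.065) for e in(.035,-.035)]))-[180,60])*2.5)
cv2.imwrite("pics/c7.png",cv2.resize(c["img"][60:300,180:360,::-1],(450,600),interpolation=2))
E
```

```text
time: 9.93
eef_pos: [0.4334, -0.1338, 0.1235]
tcp_rot: [-0.467, 0.534, -0.53, 0.465]
contact_force: [0.7, -0.9, 0.1]
opening: -0.003
time: 10.35
eef_pos: [0.4356, -0.1351, 0.2062]
tcp_rot: [0.465, -0.531, 0.533, -0.466]
contact_force: [-0.4, -0.2, -0.9]
opening: -0.0
time: 10.68
eef_pos: [0.4341, -0.1343, 0.2028]
tcp_rot: [-0.466, 0.533, -0.531, 0.466]
contact_force: [0.3, 0.4, -0.3]
opening: 0.002
[[346.06053479 274.74492117]
 [350.68102095 222.46668726]
 [366.97243945 277.06343681]
 [370.73592496 224.62384268]]
```

View pics/c7.png

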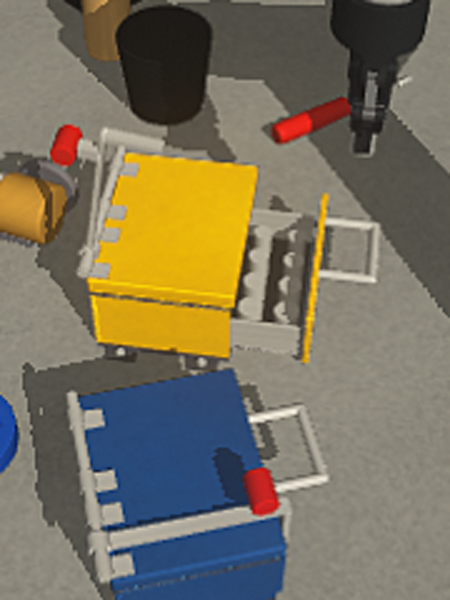

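The bar is at about (374,280)–(377,222), roughly 70 mm out. The yellow stay is upright, the blue stay is down, and the gripper is clear.

```bash
python3 -c "from plant import *; print(sign_off())"
```

```text
the job is handed in; nothing more can be done
None
```

The job is done and handed in at about 10.7 s on the robot's clock, with no verdict reported. I gripped the yellow case's red knob, swung the stay up to about 1.5 rad and let go. Then I hooked the drawer handle with the shut fingers, pulled it out, and backed off.

In the last picture:
- **Yellow stay:** standing upright on its own.
- **Yellow drawer:** about 65–70 mm out.
- **Blue stay:** down.
- **Gripper:** well above everything, with contact force near zero.

No check failed or disagreed. The readings I saw peaked at about 15 N sideways while closing on the knob, which sat a few mm off the commanded centre. I corrected that before lifting.

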